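# Load the connector tester and hold its spring-return dial at step three

## Robot

A 6-joint arm with a two-finger parallel gripper is mounted at the origin on the work surface; the furniture and walls round the work are solid. World frame = base frame: x ahead of the robot, y to its left, z up, the work surface at z = 0. Lengths are in m, angles in rad, forces in N, time in s.
With the tool pointing down it reaches from about 0.35 to 0.975 m from the base axis. Payload 4.9 kg.
Tool frame: the origin (TCP) lies between the finger pads, 19 mm behind the fingertips; this is the grasp point; z points along the fingers, y is the line along which they close (so a half turn about z gives the same grasp; the last joint's range is limited). The gripper opens to 85 mm and grips with 20 to 120 N. Pads are 22 mm wide; open, the fingers measure 114 mm over their backs; the gripper's body (76 mm by 85 mm) begins 54 mm behind the grasp point. The pads swing forward as they close: fully open they stand 13 mm farther back than shut.
Start: joints at [1.184, 0.053, 1.613, -0, 1.476, -0.119], TCP at [0.165, 0.603, 0.25] pointing down, gripper open.
Joint ranges: [-3.01, 3.01], [-1.01, 2.22], [0.06, 2.58], [-1.02, 4.17], [0.09, 2.62], [-3.14, 3.14]. Speed limits (rad/s): [2.57, 2.57, 3.14, 3.14, 3.14, 3.14].

## Interface

Orientations are given as a unit quaternion [w, x, y, z].
In Python, from plant import manip, telemetry, grab_frame, camera_params gives the robot as it stands (manip), with the cameras as plain functions and the readings (telemetry).
- The arm moves only by the shell command python3 shift.py, which reads ROWS from standard input. ROWS is a JSON object with one list for each field, all of the same length, 1 to 5, a row being the entries at one place: jaw (the opening from 0.0 (shut) to 1.0 (fully open)), dx, dy, dz (the shift in m), wx, wy, wz (a rotation vector in rad); each row shifts and turns the commanded pose from where the row before left it, along the tool's axes as they then stand; what a row does not reach is not made up. A row lasts 1/8 s, in which the tool goes at most 0.0625 m and 0.188 rad, less where a joint would pass 70% of its speed; a pose out of reach is approached as far as the arm can. The fingers move at their own pace and stop on an object; the grip force is fixed at half the most. Time passes only in rows, so rows that do not move let the fingers close. It prints the time, the measured TCP pose, the force, the opening and the grip force at its end. Input that does not fit is refused with a message, and nothing moves.
- telemetry.state(): the state, without advancing time (a new reading comes with each control period).
- grab_frame(name): name is "scene" or "top"; returns the picture (384x512x3 uint8, red, green, blue); there is no depth.
- camera_params(name): a dict with "intrinsics" (3x3 intrinsics, pixels), "k1" (the pictures are not rectified: a ray, as slopes to the right and down, at radius r is drawn at 1 + k1 r^2 times it, then the intrinsics apply), "xyz" and "orientation" of the camera in the world. Camera axes: x right, y down, z forward; pixel columns grow to the right and rows downward; lengths in m; the calibration is good to about 2 mm. A picture is of the moment at which its call begins. camera_params takes no time and is no camera call.
- manip.job_done(): hands the job in; it is judged then, once.
The state is a dict: "time": time; "joint_pos": joint angles; "joint_vel": joint speeds; "joint_efforts": joint torques, N m; "tool_pos": TCP position; "tool_rot": TCP orientation; "contact_force": force on the tool from outside, world axes, zero at the start; "ft_torque": the same for the moment, N m; "gripper_width": opening from 0.0 (shut) to 1.0 (fully open); "grasp_force": force on a finger pad.
Only numpy, scipy, OpenCV 4.12 (cv2) and the standard library are available. Lean on these libraries where they do the work, as an engineer would, in place of code of your own. Each camera call takes 0.05 s, during which the arm holds its last target. There are 200 camera calls.

## Task

Lay the two loose black connectors in the two empty nests of the bench tester, so that all three lie side by side, down on their rests between the brass clips. Only when the row is complete (the dial puts voltage on the clips), grip the tester's spring-return dial and turn it clockwise past its first and second click to the third (red mark), and finish the program still holding it there against its spring. Leave the tape, the gasket ring and the pliers where they are.

Things in the scene. Friction and masses are not known exactly. Their poses are not given: they have to be found in the camera images.
- tester: Fixed tester: slate-blue box 165 x 235 mm, white top panel 46 mm above the bench. Origin under its centre; x points from the front face (vent slots, towards the robot) to the rear, y left, z up; turned up to 0.25 rad. Seen from the front: parallel nests at y = +88, +43, -2 mm, dial at y = -70 mm, two meter sockets (5 mm high) 58 mm in front of the dial's axis.
- nest_1 (a point): Left nest, already filled. Point: centre of the top of its rubber rest (22 x 13 mm), 58 mm above the bench; axes as the tester's. A connector lies along x, either end first, its middle on the rest, between brass clips (x = +-28 mm, 9 mm long, gap 18.6 mm, flared to 27 mm, tops 21 mm above this point) and end stops 98.6 mm apart. Free for fingers: |x| < 20 mm, down to 4 mm below the point.
- nest_2 (a point): Middle nest, empty at the start; same shape, point and axes as nest_1. The nests are 45 mm apart.
- nest_3 (a point): Right nest, empty at the start, 68 mm from the dial's axis; same shape, point and axes as nest_1.
- conn_a_mid (a point): Centre of a loose black inline connector: spindle 92 mm long along its y axis, thickest (18.4 mm round) over the middle 16 mm, tapering to 10 mm at the ends; 19 to 36 g. At the start it lies on the bench, centre 9.2 mm up. Grasp it across the thick middle.
- conn_b_mid (a point): Centre of the other loose connector, the same kind; the two may change places.
- conn_c_mid (a point): Centre of the third connector, the same kind, lying in the left nest from the start; it stays there.
- dial (a joint): Angle of the dial in rad, clockwise from above: 0 at rest, clicks (detents) at 0.38 (one dot), 0.76 (two dots) and 1.14 (three dots, red mark); end stop at 1.24. A spring (0.06 N m at rest, 0.15 N m at the third click) turns it back to 0 from everywhere when let go: the clicks do not hold it. Turning it over the clicks takes up to 0.2 N m.
- dial_grip (a point): Point on the dial's vertical axis, 76 mm above the bench, where to put the TCP on the black grip bar: 40 mm long along this point's x, 13 mm wide along its y, 8 to 35 mm above the panel (top 81 mm above the bench), on a round skirt of 48 mm diameter and 8 mm height. The axes turn with the dial; x points to the end with the white line. At rest x points 0.57 rad to the left of the tester's x.
- tape_orange: Roll of orange tape lying flat, 60 mm across, 19 mm high; origin under its centre. Bystander.
- gasket: Black gasket ring lying flat, 54 mm across, 10 mm high; origin under its centre. Bystander.
- pliers: Blue-handled long-nose pliers lying flat, 48 x 176 x 11 mm; origin under their centre. Bystander.

How it is judged:
By the outcome, as a careful person would: the job done as asked, in the order asked, and still so for the second after the job is handed in, while the arm keeps its last pose, push and grip.
It also fails if it takes over 59 s, if anything falls off the work surface, if the arm or the gripper's body presses on something with over 40 N, if the wrist force passes 120 N, or if a joint passes its speed limit or range.

## Working session

There is one attempt and no reset: what is moved stays moved. The work goes in short steps, Python scripts to look and compute and a shell command to move; the robot and the scene stay as the last step left them, time stands still between calls to the robot, and variables do not carry over. Pictures are saved under pics/ and viewed, at most 11 in all, crops included, and the job is handed in when it is done.

```bash
ls; mkdir -p pics; python3 - <<'E'
from plant import manip, telemetry, grab_frame, camera_params
import cv2
for n in("scene","top"):
    f=grab_frame(n); cv2.imwrite(f"pics/{n}0.png",f[:,:,::-1]); print(n,camera_params(n))
s=telemetry.state(); print(s)
E
```

```text
pics
plant.py
shift.py
scene {'intrinsics': array([[444.93006298,   0.        , 262.95419308],
       [  0.        , 444.93006298, 193.65209815],
       [  0.        ,   0.        ,   1.        ]]), 'k1': -0.13546840077783637, 'xyz': array([-0.09556404, -0.55703126,  0.91783981]), 'orientation': array([-0.3524609 ,  0.84931352, -0.36010501,  0.15736024])}
top {'intrinsics': array([[382.07816105,   0.        , 253.36467554],
       [  0.        , 382.07816105, 191.70984998],
       [  0.        ,   0.        ,   1.        ]]), 'k1': -0.06949755541115178, 'xyz': array([0.35736123, 0.06374289, 0.91873182]), 'orientation': array([-0.08010495,  0.70644356, -0.69878395,  0.07887766])}
{'time': 0.1, 'joint_pos': array([ 1.18404248e+00,  5.32952857e-02,  1.61416284e+00,  1.77232422e-05,
        1.47599510e+00, -1.19012883e-01]), 'joint_vel': array([-0.0002079 , -0.00155591, -0.00356455, -0.00040193,  0.00102601,
       -0.0016949 ]), 'joint_efforts': array([-1.17587965e-04, -3.94901884e+01, -3.71364033e+01, -1.57962518e-04,
        3.97223019e-03, -4.06215435e-06]), 'tool_pos': array([0.16514768, 0.60223706, 0.2488795 ]), 'tool_rot': array([-2.41294975e-04,  1.33471767e-01,  9.91052179e-01, -8.98491432e-04]), 'contact_force': array([0.0461004 , 0.46229625, 0.19741681]), 'ft_torque': array([-0.00822269,  0.00951639, -0.0047985 ]), 'grasp_force': 0.0, 'gripper_width': 0.9967600064814864}
```

View pics/scene0.png

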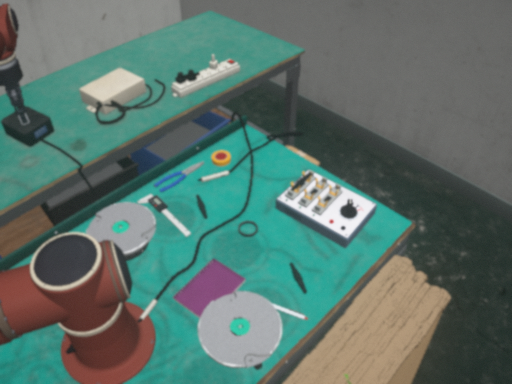

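View pics/top0.png

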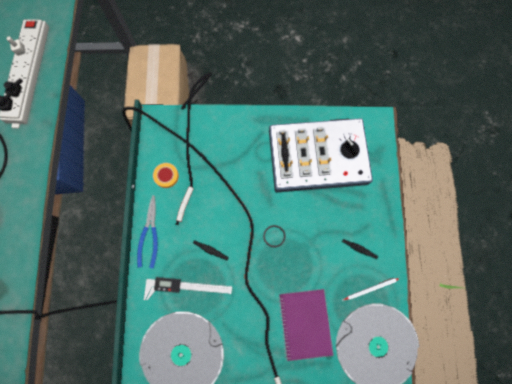

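The scene view shows the tester around (325,205), with the loose connectors at (202,206) and (298,277). In the top view they are at (210,250) and (360,248), the tester spans (272–370, 120–190), and the dial is at (349,149). Next I'll make zoomed crops.

```bash
cat > h.py <<'E'
import numpy as np, cv2
from scipy.spatial.transform import Rotation as R
from plant import manip, telemetry, grab_frame, camera_params
def cam(n):
    p=camera_params(n); q=p["orientation"]
    return p["intrinsics"],p["k1"],np.array(p["xyz"]),R.from_quat([q[1],q[2],q[3],q[0]]).as_matrix()
def proj(n,P):
    K,k,t,M=cam(n); v=M.T.dot((np.atleast_2d(P)-t).T)
    return cv2.projectPoints(v.T.reshape(-1,1,3),np.zeros(3),np.zeros(3),K,np.array([k,0,0,0,0.]))[0].reshape(-1,2)
def ray(n,px):
    K,k,t,M=cam(n)
    u=cv2.undistortPointsIter(np.array(px,float).reshape(-1,1,2),K,np.array([k,0,0,0,0.]),None,None,(3,50,1e-10)).reshape(-1,2)
    return t,np.c_[u,np.ones(len(u))]@M.T
def onz(n,px,z):
    t,d=ray(n,px); z=np.broadcast_to(z,len(d)); return t+d*((z-t[2])/d[:,2])[:,None]
def tri(a,b):
    (t1,d1),(t2,d2)=ray("top",[a]),ray("scene",[b]); d1=d1[0]/np.linalg.norm(d1[0]);d2=d2[0]/np.linalg.norm(d2[0])
    s=np.linalg.lstsq(np.c_[d1,-d2],t2-t1,rcond=None)[0]
    p,q=t1+s[0]*d1,t2+s[1]*d2; return (p+q)/2,np.linalg.norm(p-q)
def blob(img,x0,y0,x1,y1,th=55):
    g=img[y0:y1,x0:x1].max(2); m=(g<th).astype(np.uint8)
    n,l,st,c=cv2.connectedComponentsWithStats(m); i=1+np.argmax(st[1:,4]); ys,xs=np.nonzero(l==i)
    w=np.clip(th+25-g[ys,xs].astype(float),1,None)
    c=np.array([np.average(xs,weights=w)+x0,np.average(ys,weights=w)+y0])
    d=np.linalg.svd(np.c_[xs+x0,ys+y0]-c,full_matrices=False)[2][0]
    return c,d,len(xs)
def st():
    s=telemetry.state(); q=s["tool_rot"]; return s,np.array(s["tool_pos"]),R.from_quat([q[1],q[2],q[3],q[0]])
E
python3 - <<'E'
from h import *
T=cv2.imread("pics/top0.png");S=cv2.imread("pics/scene0.png")
def crop(I,x,y,w,h,s,o): cv2.imwrite(o,cv2.resize(I[y:y+h,x:x+w],None,fx=s,fy=s,interpolation=cv2.INTER_CUBIC))
crop(T,265,113,113,82,7,"pics/t1.png"); crop(S,270,165,112,82,7,"pics/s1.png")
for n,b in (("top",[(185,235,235,265),(335,230,385,265)]),("scene",[(190,188,214,224),(282,255,315,300)])):
    I=T if n=="top" else S
    for x in b:
        c,d,k=blob(I,*x,th=70); ends=np.array([c+d*10,c-d*10]); e=onz(n,ends,.0092)
        print(n,c,d,k,onz(n,[c],.0092)[0], np.arctan2(*(e[0]-e[1])[[1,0]]))
E
```

```text
top [210.56053164 250.12785322] [0.89267351 0.4507039 ] 157 [0.42296299 0.16617776 0.0092    ] -2.0180422211618394
top [359.55255088 248.58056872] [0.89535635 0.44535044] 156 [ 0.42985114 -0.18746993  0.0092    ] -2.0312331912858768
scene [201.47560976 207.12195122] [0.35127216 0.9362734 ] 29 [0.418165   0.15754235 0.0092    ] -2.0226090821401006
scene [296.79648843 275.91859537] [0.45873816 0.88857149] 44 [ 0.42877407 -0.18785276  0.0092    ] -2.017786960332465
```

View pics/t1.png

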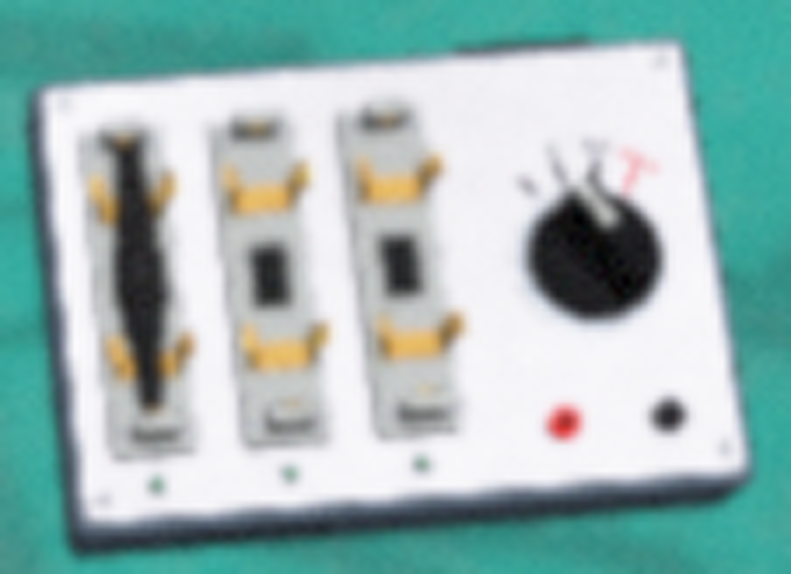

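View pics/s1.png

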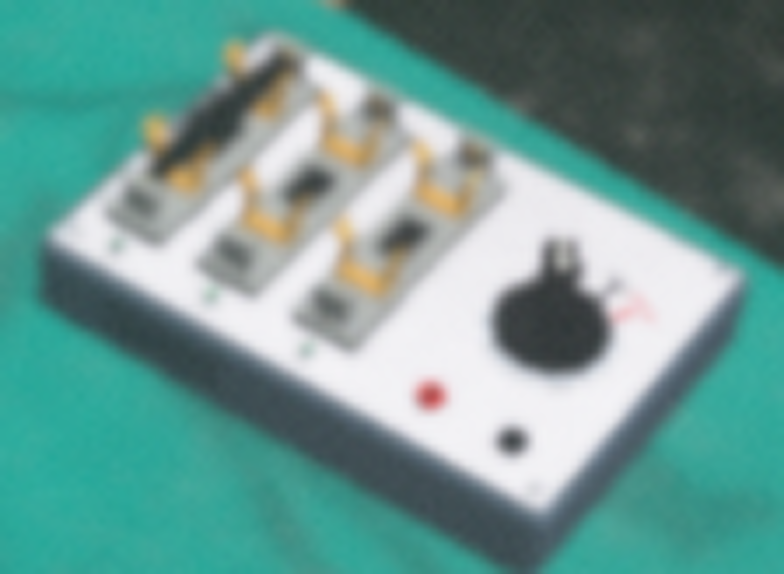

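The crops are 7x. In the top crop the panel corners are at (38,90), (683,42), (747,478) and (80,522), with rests at (271,277) and (401,265). In the scene crop the corners are at (272,33), (745,275), (545,515) and (48,238), with rests at (307,187) and (404,237). The two right-hand nests are empty.

```bash
python3 - <<'E'
from h import *
from scipy.optimize import least_squares
f=lambda u,o:(np.array(u,float)+.5)/7-.5+np.array(o)
t=f([(38,90),(683,42),(747,478),(80,522),(271,277),(401,265)],(265,113))
s=f([(272,33),(745,275),(545,515),(48,238),(307,187),(404,237)],(270,165))
L=np.array([(82.5,117.5,46),(82.5,-117.5,46),(-82.5,-117.5,46),(-82.5,117.5,46),(0,43,58),(0,-2,58)])/1e3
for a,b in zip(t,s):
    p,e=tri(a,b); print("tri",p.round(4),round(e,4))
def W(x,Lp=L): return Lp@R.from_euler("z",x[2]).as_matrix().T+[x[0],x[1],0]
def fit(ct,cs):
    g=lambda x:np.r_[ct*(proj("top",W(x))-t).ravel(),cs*(proj("scene",W(x))-s).ravel()]
    r=least_squares(g,[.64,-.09,.05],loss="soft_l1"); return r.x,g(r.x)
for c in((1,0),(0,1),(1,1)):
    x,g=fit(*c); print(x.round(4),g.round(1))
N=np.array([(0,88,58),(0,43,58),(0,-2,58),(0,-70,76)])/1e3
print(W(x,N).round(4))
T=cv2.imread("pics/top0.png");S=cv2.imread("pics/scene0.png")
for th in(70,85,100):
  for n,I,b in (("top",T,(185,235,235,265)),("top",T,(335,230,385,265)),("scene",S,(190,188,214,224)),("scene",S,(282,255,315,300))):
    m=I[b[1]:b[3],b[0]:b[2]].max(2)
    c,d,k=blob(I,*b,th=th); e=onz(n,[c+d*10,c-d*10],.0092)
    print(th,n,c.round(1),k,onz(n,[c],.0092)[0].round(4),np.arctan2(*(e[0]-e[1])[[1,0]]).round(3))
for a,b in (((210.5,250.1),(202,206)),):print(tri(a,b))
E
```

```text
tri [0.7284 0.0268 0.037 ] 0.0012
tri [ 0.7486 -0.2024  0.0392] 0.0005
tri [ 0.5902 -0.2168  0.0385] 0.0032
tri [0.5716 0.0126 0.0355] 0.0002
tri [ 0.6545 -0.0519  0.0505] 0.0005
tri [ 0.6598 -0.0968  0.0499] 0.0001
[ 0.6566 -0.0936  0.0929] [-1.4 -1.4  0.9 -1.4  2.1  0.6 -1.   2.2 -0.1 -0.2  0.1  0.1 -0.  -0.
  0.  -0.  -0.  -0.  -0.  -0.  -0.  -0.  -0.  -0. ]
[ 0.653  -0.0991  0.0926] [ 0.  -0.   0.  -0.   0.   0.   0.   0.   0.   0.   0.   0.  -0.5 -1.3
  1.9 -0.2  0.1  1.6 -2.1 -0.1  0.3 -0.2  0.1 -0.1]
[ 0.6559 -0.0956  0.0932] [-0.6 -1.1  1.7 -1.2  2.9  0.9 -0.2  2.5  0.7  0.1  0.9  0.4 -0.8 -2.3
  1.4 -1.4 -0.3  0.3 -2.3 -1.3 -0.  -1.3 -0.3 -1.2]
[[ 0.6477 -0.008   0.058 ]
 [ 0.6519 -0.0528  0.058 ]
 [ 0.6561 -0.0976  0.058 ]
 [ 0.6624 -0.1653  0.076 ]]
70 top [210.6 250.1] 157 [0.423  0.1662 0.0092] -2.018
70 top [359.6 248.6] 156 [ 0.4299 -0.1875  0.0092] -2.031
70 scene [201.5 207.1] 29 [0.4182 0.1575 0.0092] -2.023
70 scene [296.8 275.9] 44 [ 0.4288 -0.1879  0.0092] -2.018
85 top [210.5 250.1] 186 [0.423  0.1663 0.0092] -2.016
85 top [359.5 248.6] 173 [ 0.4299 -0.1874  0.0092] -2.035
85 scene [201.4 206.8] 67 [0.4188 0.1586 0.0092] -2.021
85 scene [297.9 277.9] 109 [ 0.4262 -0.1936  0.0092] -2.03
100 top [210.5 250.1] 205 [0.423  0.1662 0.0092] -2.016
100 top [359.7 248.6] 206 [ 0.4298 -0.1877  0.0092] -2.037
100 scene [201.4 206.7] 90 [0.4191 0.1589 0.0092] -2.016
100 scene [297.8 277.9] 140 [ 0.4261 -0.1935  0.0092] -2.03
(array([0.42476784, 0.16618313, 0.00230951]), np.float64(0.0030909178788264434))
```

```bash
cat >> h.py <<'E'
def go(P,psi):
    "tool-frame shift to P, then z-turn to closing-line angle psi"
    s,p,r=st(); M=r.as_matrix(); d=M.T@(np.array(P)-p); a=np.arctan2(M[1,1],M[0,1]); t=(a-psi+np.pi)%(2*np.pi)-np.pi
    print("t",s["time"],"p",p.round(4),"psi",a.round(4),"tilt",M[:2,2].round(3),"w",round(s["gripper_width"],3),"gf",round(s["grasp_force"],1),"F",np.round(s["contact_force"],1))
    print("shift",d.round(4),np.linalg.norm(d).round(3),"turn",t.round(3),"j",np.round(s["joint_pos"],2))
E
echo '{"jaw":[1, 1, 1, 1, 1], "dx":[-0.04, -0.04, -0.04, -0.04, -0.04], "dy":[-0.039, -0.039, -0.039, -0.039, -0.039], "dz":[0, 0, 0, 0, 0], "wx":[0, 0, 0, 0, 0], "wy":[0, 0, 0, 0, 0], "wz":[0, 0, 0, 0, 0]}' | python3 shift.py
echo '{"jaw":[1, 1, 1, 1, 1], "dx":[-0.04, -0.04, -0.04, -0.04, 0], "dy":[-0.039, -0.039, -0.039, -0.039, 0], "dz":[0, 0, 0, 0, 0], "wx":[0, 0, 0, 0, 0], "wy":[0, 0, 0, 0, 0], "wz":[0, 0, 0, 0, 0.18]}' | python3 shift.py
echo '{"jaw":[1, 1, 1, 1, 1], "dx":[0, 0, 0, 0, 0], "dy":[0, 0, 0, 0, 0], "dz":[0.03, 0.03, 0.03, 0, 0], "wx":[0, 0, 0, 0, 0], "wy":[0, 0, 0, 0, 0], "wz":[0.18, 0.18, 0.18, 0.18, 0.18]}' | python3 shift.py
echo '{"jaw":[1, 1, 1, 1, 1], "dx":[0, 0, 0, 0, 0], "dy":[0, 0, 0, 0, 0], "dz":[0, 0, 0, 0, 0], "wx":[0, 0, 0, 0, 0], "wy":[0, 0, 0, 0, 0], "wz":[0.18, 0.18, 0.18, 0.13, 0]}' | python3 shift.py
python3 -c "
from h import *
go([.4215,.164,.022],-.446)
for n in('top','scene'):cv2.imwrite(f'pics/{n}1.png',grab_frame(n)[:,:,::-1])
T=cv2.imread('pics/top1.png')[130:320,130:300];S=cv2.imread('pics/scene1.png')[100:290,120:290]
cv2.imwrite('pics/m1.png',cv2.resize(np.hstack([T,S]),(782,437),interpolation=cv2.INTER_CUBIC))
s,p,r=st()
print(proj('top',p),proj('scene',p))
"
```

```text
time: 0.72
tool_pos: [0.307, 0.36, 0.2495]
tool_rot: [-0.0, 0.133, 0.991, -0.0]
contact_force: [0.7, -0.2, -0.5]
gripper_width: 1.0
grasp_force: 0.0
time: 1.35
tool_pos: [0.4208, 0.1658, 0.2495]
tool_rot: [-0.0, 0.227, 0.974, -0.0]
contact_force: [-1.0, 0.0, 0.1]
gripper_width: 0.997
grasp_force: 0.0
time: 1.98
tool_pos: [0.4189, 0.1688, 0.1588]
tool_rot: [-0.001, 0.626, 0.78, -0.001]
contact_force: [-0.0, 0.4, -0.2]
gripper_width: 1.0
grasp_force: 0.0
time: 2.6
tool_pos: [0.4193, 0.1689, 0.1596]
tool_rot: [-0.0, 0.846, 0.533, -0.0]
contact_force: [0.2, -0.7, -0.2]
gripper_width: 1.002
grasp_force: 0.0
t 2.6 p [0.4193 0.1689 0.1596] psi -0.4455 tilt [-0.001 -0.   ] w 1.002 gf 0.0 F [ 0.2 -0.7 -0.2]
shift [-0.0034  0.0041  0.1376] 0.138 turn 0.001 j [ 0.22 -0.31  2.09  0.    1.36  0.66]
[[200.7638584  246.25915098]] [[194.20920195 164.66803959]]
```

View pics/m1.png

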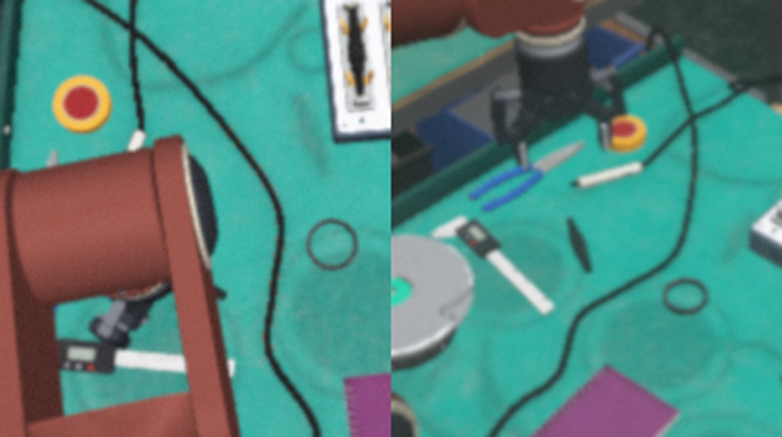

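The top view (left) is mostly blocked by the arm. In the scene view (right) the fingertips straddle about (195,167), within roughly 1 px of where I projected the TCP, so that camera agrees with the arm. I'll descend and grasp.

```bash
python3 -c "
from h import *
go([.421,.1625,.022],-.446)"
```

```text
t 2.7 p [0.4195 0.1689 0.1597] psi -0.445 tilt [-0. -0.] w 1.001 gf 0.0 F [-0.8 -0.5 -0.1]
shift [-0.0051  0.0042  0.1377] 0.138 turn 0.001 j [ 0.22 -0.31  2.09 -0.    1.36  0.66]
```

```bash
echo '{"jaw":[1, 0.8, 0.6, 0.6, 0.6], "dx":[-0.005, 0, 0, 0, 0], "dy":[0.004, 0, 0, 0, 0], "dz":[0.045, 0.045, 0.0325, 0.015, 0], "wx":[0, 0, 0, 0, 0], "wy":[0, 0, 0, 0, 0], "wz":[0, 0, 0, 0, 0]}' | python3 shift.py
echo '{"jaw":[0, 0, 0, 0], "dx":[0, 0, 0, 0], "dy":[0, 0, 0, 0], "dz":[0, 0, 0, 0], "wx":[0, 0, 0, 0], "wy":[0, 0, 0, 0], "wz":[0, 0, 0, 0]}' | python3 shift.py
```

```text
time: 3.32
tool_pos: [0.4206, 0.1626, 0.0219]
tool_rot: [-0.0, 0.846, 0.533, -0.001]
contact_force: [0.6, 0.6, 0.0]
gripper_width: 0.601
grasp_force: 0.0
time: 3.82
tool_pos: [0.4226, 0.163, 0.0243]
tool_rot: [0.001, 0.846, 0.533, 0.002]
contact_force: [-0.7, -0.1, 7.1]
gripper_width: 0.188
grasp_force: 58.8
```

```bash
echo '{"jaw":[0, 0, 0, 0], "dx":[0, 0, 0, 0], "dy":[0, 0, 0, 0], "dz":[-0.05, -0.06, -0.04, 0], "wx":[0, 0, 0, 0], "wy":[0, 0, 0, 0], "wz":[0, 0, 0, 0]}' | python3 shift.py
python3 -c "
from h import *
go([.6519,-.0528,.18],-1.478)
for n in('top','scene'):cv2.imwrite(f'pics/{n}2.png',grab_frame(n)[:,:,::-1])
S=cv2.imread('pics/scene2.png')[110:230,150:270]
cv2.imwrite('pics/m2.png',cv2.resize(S,(600,600),interpolation=cv2.INTER_CUBIC))
s,p,r=st()
M=r.as_matrix(); c=p+M[:,2]*.010
print(proj('scene',[p,c,c+M[:,0]*.046,c-M[:,0]*.046]))
"
```

```text
time: 4.32
tool_pos: [0.4236, 0.1633, 0.1773]
tool_rot: [0.002, 0.846, 0.533, 0.004]
contact_force: [0.0, -0.0, -1.6]
gripper_width: 0.186
grasp_force: 59.1
t 4.325 p [0.4236 0.1633 0.1773] psi -0.4469 tilt [0.009 0.002] w 0.186 gf 59.1 F [ 0.  -0.  -1.6]
shift [-0.0962  0.2993 -0.0011] 0.314 turn 1.031 j [ 0.2  -0.33  2.08  0.    1.38  0.65]
[[195.74662343 161.77701931]
 [196.09574124 164.71362363]
 [191.78754176 154.07872576]
 [200.66000711 175.95326538]]
```

View pics/m2.png

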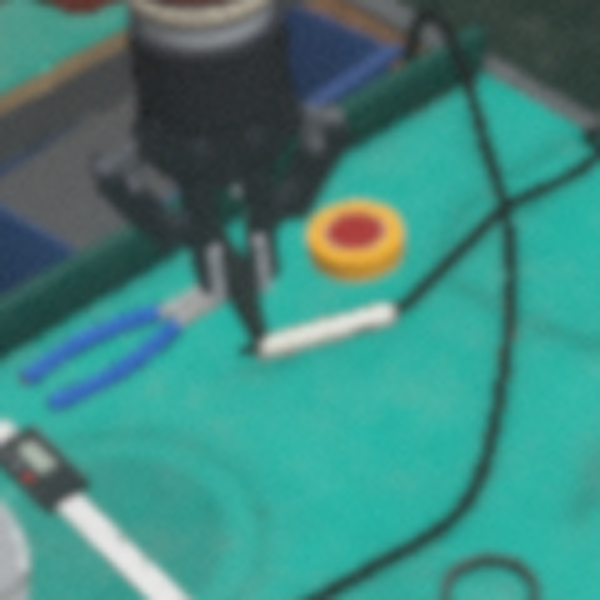

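The scene view shows the connector held, with its near end at about (202,179) against a predicted (200.7,176). So the grip is roughly 5–8 mm beyond the connector's centre, on the far side. I'll carry it over nest 2, correct the tilt and measure again there.

```bash
echo '{"jaw":[0, 0, 0, 0, 0], "dx":[0, 0, 0, 0, 0], "dy":[0, 0, 0, 0, 0], "dz":[0, 0, 0, 0, 0], "wx":[0.0072, 0, 0, 0, 0], "wy":[-0.0057, 0, 0, 0, 0], "wz":[0, 0.172, 0.172, 0.172, 0.172]}' | python3 shift.py
echo '{"jaw":[0, 0, 0], "dx":[0, 0, 0], "dy":[0, 0, 0], "dz":[0, 0, 0], "wx":[0, 0, 0], "wy":[0, 0, 0], "wz":[0.172, 0.172, 0]}' | python3 shift.py
python3 -c "
from h import *
go([.655,-.0557,.14],-1.478)"
```

```text
time: 5.05
tool_pos: [0.4201, 0.1625, 0.1704]
tool_rot: [0.0, 0.977, 0.213, -0.007]
contact_force: [0.4, -0.5, -0.3]
gripper_width: 0.192
grasp_force: 59.1
time: 5.42
tool_pos: [0.4202, 0.1625, 0.1707]
tool_rot: [0.001, 0.999, 0.047, -0.006]
contact_force: [-0.1, -0.4, -0.4]
gripper_width: 0.191
grasp_force: 59.1
t 5.425 p [0.4202 0.1625 0.1707] psi -1.477 tilt [-0.012 -0.003] w 0.191 gf 59.1 F [-0.1 -0.4 -0.4]
shift [0.2137 0.2392 0.0284] 0.322 turn 0.001 j [ 0.2  -0.31  2.08 -0.    1.39  1.68]
```

```bash
echo '{"jaw":[0, 0, 0, 0, 0], "dx":[0.043, 0.043, 0.043, 0.043, 0.042], "dy":[0.048, 0.048, 0.048, 0.048, 0.047], "dz":[0.005, 0.005, 0.005, 0.005, 0.01], "wx":[0.0019, 0, 0, 0, 0], "wy":[0.0123, 0, 0, 0, 0], "wz":[0, 0, 0, 0, 0]}' | python3 shift.py
echo '{"jaw":[0, 0], "dx":[0, 0], "dy":[0, 0], "dz":[0, 0], "wx":[0, 0], "wy":[0, 0], "wz":[0, 0]}' | python3 shift.py
python3 -c "
from h import *
go([.655,-.0557,.14],-1.478)
for n in('top','scene'):cv2.imwrite(f'pics/{n}3.png',grab_frame(n)[:,:,::-1])
S=cv2.imread('pics/scene3.png')[130:250,260:380];T=cv2.imread('pics/top3.png')[95:215,250:370]
cv2.imwrite('pics/m3.png',cv2.resize(np.hstack([S,T]),(800,400),interpolation=cv2.INTER_CUBIC))
s,p,r=st()
M=r.as_matrix(); c=p+M[:,2]*.011
for n in('top','scene'):print(proj(n,[p,c,c+M[:,0]*.046,c-M[:,0]*.046]))
"
```

```text
time: 6.05
tool_pos: [0.6502, -0.0505, 0.1424]
tool_rot: [-0.001, 0.999, 0.047, 0.001]
contact_force: [0.8, 0.5, 0.5]
gripper_width: 0.185
grasp_force: 59.2
time: 6.3
tool_pos: [0.6482, -0.0488, 0.142]
tool_rot: [-0.001, 0.999, 0.047, 0.0]
contact_force: [-0.1, 0.6, 0.2]
gripper_width: 0.185
grasp_force: 59.2
t 6.3 p [ 0.6482 -0.0488  0.142 ] psi -1.4776 tilt [0.    0.002] w 0.185 gf 59.2 F [-0.1  0.6  0.2]
shift [0.0061 0.0075 0.0019] 0.01 turn 0.0 j [-0.19  0.2   1.64  0.    1.3   1.29]
[[306.92239864 141.04927255]
 [306.23349912 142.81138535]
 [303.82228943 123.21144326]
 [308.68743476 162.94630783]]
[[314.10106501 166.69671491]
 [313.72211007 169.79276381]
 [323.02941168 161.12612023]
 [303.96878058 178.86905194]]
```

View pics/m3.png

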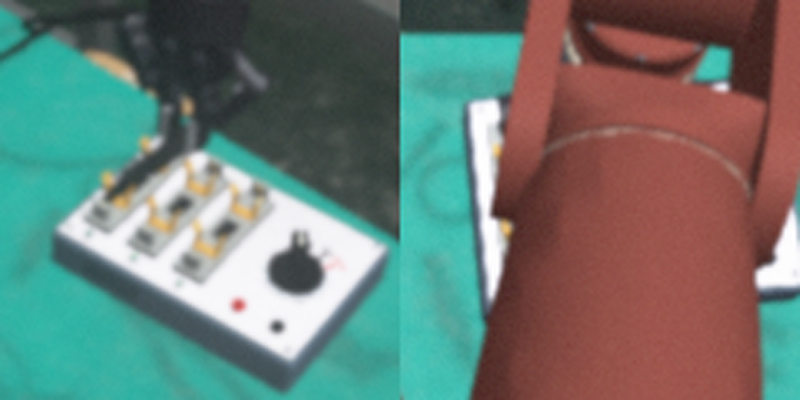

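The arm hides the tester in the top view. In the scene view the held connector overlaps nest 1, so I can't read its end there. I'll hold it over plain green bench with its axis across the image, so both ends show.

```bash
python3 -c "
from h import *
print(onz('scene',[(305,243)],.14)); P=onz('scene',[(305,243)],.14)[0]
K,k,t,M=cam('scene'); a=np.arctan2(M[1,0],M[0,0]); print(a)
go([P[0],P[1],.14],a-np.pi/2)"
```

```text
[[ 0.43394469 -0.19587439  0.14      ]]
-0.8076663305474148
t 6.4 p [ 0.6482 -0.048   0.1434] psi -1.477 tilt [0.003 0.001] w 0.186 gf 59.2 F [ 0.1  0.3 -0.7]
shift [-0.2272  0.1272  0.0026] 0.26 turn 0.901 j [-0.19  0.19  1.64  0.    1.3   1.29]
```

```bash
echo '{"jaw":[0, 0, 0, 0, 0], "dx":[-0.0454, -0.0454, -0.0454, -0.0454, -0.0454], "dy":[0.0254, 0.0254, 0.0254, 0.0254, 0.0254], "dz":[0, 0, 0, 0, 0], "wx":[0, 0, 0, 0, 0], "wy":[0, 0, 0, 0, 0], "wz":[0, 0, 0, 0, 0]}' | python3 shift.py
echo '{"jaw":[0, 0, 0, 0, 0], "dx":[0, 0, 0, 0, 0], "dy":[0, 0, 0, 0, 0], "dz":[0, 0, 0, 0, 0], "wx":[0, 0, 0, 0, 0], "wy":[0, 0, 0, 0, 0], "wz":[0.18, 0.18, 0.18, 0.18, 0.18]}' | python3 shift.py
echo '{"jaw":[0, 0], "dx":[0, 0], "dy":[0, 0], "dz":[0, 0], "wx":[0, 0], "wy":[0, 0], "wz":[0, 0]}' | python3 shift.py
python3 -c "
from h import *
go([.655,-.0557,.14],-1.478)
cv2.imwrite('pics/scene4.png',grab_frame('scene')[:,:,::-1])
s,p,r=st(); M=r.as_matrix(); c=p+M[:,2]*.011
q=proj('scene',[p,c,c+M[:,0]*.046,c-M[:,0]*.046,c+M[:,1]*.009,c-M[:,1]*.009]); print(q)
S=cv2.imread('pics/scene4.png'); x,y=q[1].round().astype(int)
cv2.imwrite('pics/m4.png',cv2.resize(S[y-40:y+35,x-50:x+50],(800,600),interpolation=cv2.INTER_CUBIC)); print(x-50,y-40)
"
```

```text
time: 7.02
tool_pos: [0.4331, -0.1958, 0.1433]
tool_rot: [0.0, 0.999, 0.047, 0.002]
contact_force: [-1.3, -1.3, -0.7]
gripper_width: 0.186
grasp_force: 59.2
time: 7.65
tool_pos: [0.4343, -0.195, 0.1432]
tool_rot: [-0.001, 0.919, -0.395, 0.002]
contact_force: [0.1, -0.5, 0.3]
gripper_width: 0.184
grasp_force: 59.2
time: 7.9
tool_pos: [0.4345, -0.1956, 0.143]
tool_rot: [-0.001, 0.92, -0.391, 0.002]
contact_force: [-0.1, 0.7, 0.1]
gripper_width: 0.192
grasp_force: 59.2
t 7.9 p [ 0.4345 -0.1956  0.143 ] psi -2.3752 tilt [0.004 0.001] w 0.192 gf 59.2 F [-0.1  0.7  0.1]
shift [ 0.0521 -0.2559  0.0039] 0.261 turn -0.897 j [-0.58 -0.22  2.06  0.    1.31  1.79]
[[305.23676554 242.0248933 ]
 [304.84708214 245.09450651]
 [325.06363067 245.1267744 ]
 [284.54064715 245.03261345]
 [305.11446324 248.23102185]
 [304.58238631 241.9955035 ]]
255 205
```

View pics/m4.png

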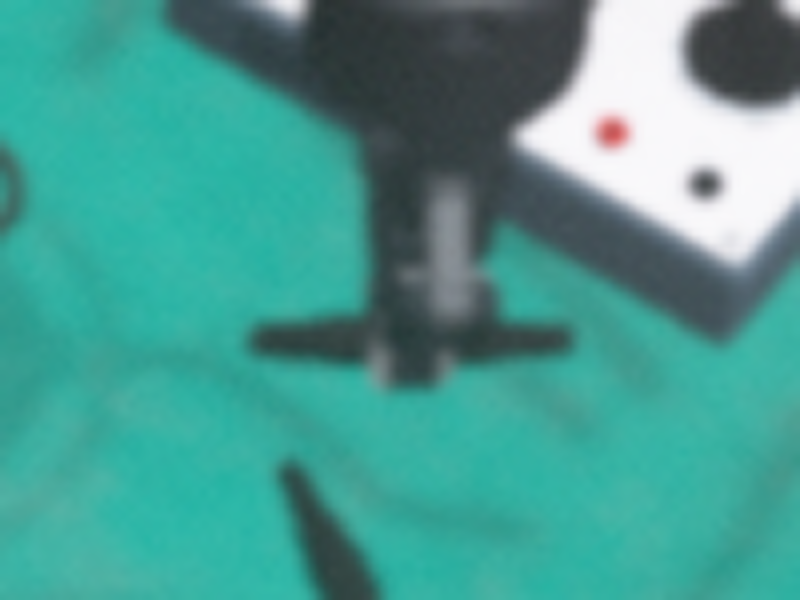

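Both connector ends show clearly, at crop columns 248 and 574. Their midpoint, 411, matches the finger centre at about 410, so the grasp is centred to within about 0.5 mm. The scene camera's pixel bias comes out at roughly (+1.1,+2.0), which I'll use to correct the tester's position.

```bash
python3 - <<'E'
from h import *
from scipy.optimize import least_squares
A=[[.4203,.1625,.0092]]
bs=np.array([201.4,206.7])-proj("scene",A)[0]; bt=np.array([210.5,250.1])-proj("top",A)[0]
print("bias a scene",bs,"top",bt)
f=lambda u,o:(np.array(u,float)+.5)/7-.5+np.array(o)
t=f([(38,90),(683,42),(747,478),(80,522),(271,277),(401,265)],(265,113))
s=f([(272,33),(745,275),(545,515),(48,238),(307,187),(404,237)],(270,165))
L=np.array([(80,115,46),(80,-115,46),(-80,-115,46),(-80,115,46),(0,43,58),(0,-2,58)])/1e3
W=lambda x,Lp=L: Lp@R.from_euler("z",x[2]).as_matrix().T+[x[0],x[1],0]
N=np.array([(0,43,58),(0,-2,58),(0,-70,76)])/1e3
for b in (bs,np.array([1.1,2.0])):
  for c in((1,0),(0,1),(1,1)):
    g=lambda x:np.r_[c[0]*(proj("top",W(x))-t+bt).ravel(),c[1]*(proj("scene",W(x))-s+b).ravel()]
    r=least_squares(g,[.64,-.09,.05],loss="soft_l1"); print(c,r.x.round(4),g(r.x).round(1)[8*0:].tolist()); 
  print(W(r.x,N).round(4))
T=cv2.imread("pics/top0.png");S=cv2.imread("pics/scene0.png")
print("b",onz("top",[np.array([359.6,248.6])-bt],.0092),onz("scene",[np.array([297.8,277.9])-bs],.0092))
E
```

```text
bias a scene [0.49486626 0.85588555] top [-1.57534718 -1.18134949]
(1, 0) [ 0.6536 -0.0971  0.0865] [-0.3, -0.9, 0.2, -0.2, 0.7, 0.1, -0.4, 0.9, -0.2, -0.2, 0.0, 0.2, 0.0, -0.0, 0.0, 0.0, -0.0, 0.0, -0.0, -0.0, 0.0, 0.0, 0.0, 0.0]
(0, 1) [ 0.6546 -0.0963  0.0963] [-0.0, -0.0, -0.0, -0.0, 0.0, -0.0, -0.0, 0.0, -0.0, -0.0, -0.0, -0.0, -0.3, -0.4, 0.6, -0.2, -0.1, 0.4, -0.7, -0.0, 0.4, -0.1, 0.1, -0.0]
(1, 1) [ 0.6538 -0.0969  0.0902] [-0.5, -0.8, -0.0, -0.4, 0.7, -0.2, -0.4, 1.0, -0.3, -0.3, -0.1, 0.1, -0.1, -0.2, 0.7, 0.3, -0.4, 0.8, -0.7, 0.0, 0.4, 0.1, 0.1, 0.2]
[[ 0.65   -0.0541  0.058 ]
 [ 0.654  -0.0989  0.058 ]
 [ 0.6601 -0.1666  0.076 ]]
(1, 0) [ 0.6536 -0.0971  0.0865] [-0.3, -0.9, 0.2, -0.2, 0.7, 0.1, -0.4, 0.9, -0.2, -0.2, 0.0, 0.2, 0.0, 0.0, 0.0, 0.0, 0.0, 0.0, -0.0, 0.0, 0.0, 0.0, 0.0, 0.0]
(0, 1) [ 0.6569 -0.0923  0.0969] [-0.0, -0.0, -0.0, -0.0, -0.0, -0.0, -0.0, -0.0, -0.0, -0.0, -0.0, -0.0, -0.3, -0.2, 0.5, -0.2, -0.2, 0.3, -0.6, 0.0, 0.4, -0.0, 0.1, -0.0]
(1, 1) [ 0.6541 -0.0956  0.0891] [-1.0, -1.0, -0.5, -0.5, 0.1, -0.3, -0.9, 0.8, -0.8, -0.4, -0.6, -0.1, 0.3, 0.7, 1.0, 1.2, -0.2, 1.6, -0.4, 0.8, 0.7, 1.0, 0.4, 1.1]
[[ 0.6503 -0.0528  0.058 ]
 [ 0.6543 -0.0976  0.058 ]
 [ 0.6604 -0.1653  0.076 ]]
b [[ 0.42702985 -0.19123824  0.0092    ]] [[ 0.42710541 -0.19094659  0.0092    ]]
```

```bash
echo '{"jaw":[0, 0, 0, 0, 0], "dx":[0, 0, 0, 0, 0], "dy":[0, 0, 0, 0, 0], "dz":[0, 0, 0, 0, 0], "wx":[0, 0, 0, 0, 0], "wy":[0, 0, 0, 0, 0], "wz":[-0.18, -0.18, -0.18, -0.18, -0.173]}' | python3 shift.py
echo '{"jaw":[0, 0, 0, 0, 0], "dx":[0.045, 0.045, 0.045, 0.045, 0], "dy":[-0.025, -0.025, -0.025, -0.025, 0], "dz":[0, 0, 0, 0, 0], "wx":[0, 0, 0, 0, 0], "wy":[0, 0, 0, 0, 0], "wz":[0, 0, 0, 0, 0]}' | python3 shift.py
python3 -c "
from h import *
go([.650,-.0541,.115],-1.481)"
```

```text
time: 8.57
tool_pos: [0.4345, -0.1961, 0.1427]
tool_rot: [-0.0, 0.999, 0.046, 0.002]
contact_force: [0.6, -0.7, -0.1]
gripper_width: 0.189
grasp_force: 59.2
time: 9.2
tool_pos: [0.6074, -0.0793, 0.1431]
tool_rot: [-0.001, 0.999, 0.045, 0.002]
contact_force: [-0.7, 0.1, -1.2]
gripper_width: 0.184
grasp_force: 59.2
t 9.2 p [ 0.6074 -0.0793  0.1431] psi -1.4809 tilt [0.004 0.001] w 0.184 gf 59.2 F [-0.7  0.1 -1.2]
shift [ 0.0446 -0.0213  0.0283] 0.057 turn 0.0 j [-0.25  0.11  1.74  0.    1.29  1.23]
```

```bash
echo '{"jaw":[0, 0, 0, 0], "dx":[0.0446, 0, 0, 0], "dy":[-0.0213, 0, 0, 0], "dz":[0, 0.028, 0, 0], "wx":[0, 0, 0, 0], "wy":[-0.004, 0, 0, 0], "wz":[0, 0, 0, 0]}' | python3 shift.py
python3 -c "
from h import *
go([.650,-.0541,.09],-1.481)"
```

```text
time: 9.7
tool_pos: [0.6475, -0.0569, 0.1159]
tool_rot: [-0.0, 0.999, 0.042, -0.001]
contact_force: [0.7, -0.9, -0.3]
gripper_width: 0.184
grasp_force: 59.2
t 9.7 p [ 0.6475 -0.0569  0.1159] psi -1.4863 tilt [-0.001  0.001] w 0.184 gf 59.2 F [ 0.7 -0.9 -0.3]
shift [ 0.0027 -0.0026  0.0259] 0.026 turn -0.005 j [-0.2   0.22  1.66  0.    1.26  1.28]
```

```bash
echo '{"jaw":[0, 0, 0], "dx":[0.0027, 0, 0], "dy":[-0.0026, 0, 0], "dz":[0.012, 0, 0], "wx":[0, 0, 0], "wy":[0, 0, 0], "wz":[-0.005, 0, 0]}' | python3 shift.py
python3 -c "
from h import *
go([.650,-.0541,.09],-1.481)"
echo '{"jaw":[0, 0], "dx":[0, 0], "dy":[0, 0], "dz":[0, 0], "wx":[0, 0], "wy":[0, 0], "wz":[0, 0]}' | python3 shift.py
python3 -c "
from h import *
go([.650,-.0541,.09],-1.481)"
```

```text
time: 10.07
tool_pos: [0.6504, -0.0536, 0.1035]
tool_rot: [-0.0, 0.999, 0.045, -0.0]
contact_force: [-1.0, -0.8, -0.3]
gripper_width: 0.188
grasp_force: 59.2
t 10.075 p [ 0.6504 -0.0536  0.1035] psi -1.481 tilt [-0.001  0.001] w 0.188 gf 59.2 F [-1.  -0.8 -0.3]
shift [-0.0005  0.0005  0.0135] 0.014 turn -0.0 j [-0.2   0.24  1.66  0.    1.24  1.28]
time: 10.32
tool_pos: [0.6506, -0.0536, 0.1037]
tool_rot: [-0.0, 0.999, 0.045, -0.0]
contact_force: [0.4, 0.4, -0.4]
gripper_width: 0.187
grasp_force: 59.2
t 10.325 p [ 0.6506 -0.0536  0.1037] psi -1.4809 tilt [-0.     0.001] w 0.187 gf 59.2 F [ 0.4  0.4 -0.4]
shift [-0.0007  0.0005  0.0137] 0.014 turn 0.0 j [-0.2   0.24  1.66  0.    1.24  1.28]
```

```bash
echo '{"jaw":[0, 0, 0], "dx":[-0.0006, 0, 0], "dy":[0.0005, 0, 0], "dz":[0.01, 0.006, 0], "wx":[0, 0, 0], "wy":[0, 0, 0], "wz":[0, 0, 0]}' | python3 shift.py
echo '{"jaw":[0, 0], "dx":[0, 0], "dy":[0, 0], "dz":[0.003, 0], "wx":[0, 0], "wy":[0, 0], "wz":[0, 0]}' | python3 shift.py
echo '{"jaw":[0, 0], "dx":[0, 0], "dy":[0, 0], "dz":[0.002, 0], "wx":[0, 0], "wy":[0, 0], "wz":[0, 0]}' | python3 shift.py
```

```text
time: 10.7
tool_pos: [0.6491, -0.0539, 0.086]
tool_rot: [-0.001, 0.999, 0.045, -0.002]
contact_force: [0.0, -0.3, -0.4]
gripper_width: 0.185
grasp_force: 59.2
time: 10.95
tool_pos: [0.6499, -0.054, 0.0843]
tool_rot: [-0.0, 0.999, 0.045, -0.001]
contact_force: [-0.3, -0.3, -0.8]
gripper_width: 0.186
grasp_force: 59.2
time: 11.2
tool_pos: [0.6501, -0.054, 0.0826]
tool_rot: [-0.0, 0.999, 0.045, -0.0]
contact_force: [-0.1, -0.1, 0.4]
gripper_width: 0.189
grasp_force: 59.2
```

```bash
echo '{"jaw":[0, 0], "dx":[0, 0], "dy":[0, 0], "dz":[0.002, 0], "wx":[0, 0], "wy":[0, 0], "wz":[0, 0]}' | python3 shift.py
echo '{"jaw":[0, 0], "dx":[0, 0], "dy":[0, 0], "dz":[0.0015, 0], "wx":[0, 0], "wy":[0, 0], "wz":[0, 0]}' | python3 shift.py
```

```text
time: 11.45
tool_pos: [0.6502, -0.0541, 0.0823]
tool_rot: [-0.0, 0.999, 0.045, -0.0]
contact_force: [-4.2, 0.7, 7.2]
gripper_width: 0.186
grasp_force: 60.0
time: 11.7
tool_pos: [0.6503, -0.0541, 0.0822]
tool_rot: [-0.0, 0.999, 0.045, -0.001]
contact_force: [-8.0, 1.3, 13.7]
gripper_width: 0.186
grasp_force: 60.7
```

```bash
echo '{"jaw":[0.36, 0.36, 0.36, 0.36, 0.36], "dx":[0, 0, 0, 0, 0], "dy":[0, 0, 0, 0, 0], "dz":[0, 0, -0.01, -0.05, -0.05], "wx":[0, 0, 0, 0, 0], "wy":[0, 0, 0, 0, 0], "wz":[0, 0, 0, 0, 0]}' | python3 shift.py
python3 -c "
from h import *
go([.427,-.191,.15],-.46)"
```

```text
time: 12.32
tool_pos: [0.6496, -0.054, 0.1898]
tool_rot: [-0.001, 0.999, 0.045, -0.001]
contact_force: [0.4, -0.4, 0.4]
gripper_width: 0.359
grasp_force: 0.0
t 12.325 p [ 0.6496 -0.054   0.1898] psi -1.481 tilt [-0.002  0.001] w 0.359 gf 0.0 F [ 0.4 -0.4  0.4]
shift [-0.2338  0.1165  0.0402] 0.264 turn -1.021 j [-0.2   0.16  1.6   0.    1.38  1.28]
```

```bash
echo '{"jaw":[0.6, 0.6, 0.6, 0.6, 0.6], "dx":[-0.047, -0.047, -0.047, -0.047, -0.046], "dy":[0.0233, 0.0233, 0.0233, 0.0233, 0.0233], "dz":[0, 0, 0, 0, 0], "wx":[0, 0, 0, 0, 0], "wy":[0, 0, 0, 0, 0], "wz":[0, 0, 0, 0, 0]}' | python3 shift.py
echo '{"jaw":[0.6, 0.6, 0.6, 0.6, 0.6], "dx":[0, 0, 0, 0, 0], "dy":[0, 0, 0, 0, 0], "dz":[0.01, 0.02, 0.02, 0.02, 0.02], "wx":[0, 0, 0, 0, 0], "wy":[0, 0, 0, 0, 0], "wz":[-0.17, -0.17, -0.17, -0.17, -0.17]}' | python3 shift.py
echo '{"jaw":[0.6, 0.6, 0.6], "dx":[0, 0, 0], "dy":[0, 0, 0], "dz":[0, 0, 0], "wx":[0, 0, 0], "wy":[0, 0, 0], "wz":[-0.17, 0, 0]}' | python3 shift.py
python3 -c "
from h import *
go([.427,-.191,.022],-.463)
for n in('top','scene'):cv2.imwrite(f'pics/{n}5.png',grab_frame(n)[:,:,::-1])
S=cv2.imread('pics/scene5.png')[155:300,265:380];T=cv2.imread('pics/top5.png')[110:255,265:380]
cv2.imwrite('pics/m5.png',cv2.resize(np.hstack([S,T]),(800,504),interpolation=cv2.INTER_CUBIC))
"
```

```text
time: 12.95
tool_pos: [0.426, -0.1918, 0.1896]
tool_rot: [0.0, 0.999, 0.045, -0.0]
contact_force: [-0.1, -0.6, 0.6]
gripper_width: 0.601
grasp_force: 0.0
time: 13.58
tool_pos: [0.4275, -0.1912, 0.099]
tool_rot: [-0.0, 0.89, 0.455, -0.0]
contact_force: [0.5, -0.4, -0.4]
gripper_width: 0.599
grasp_force: 0.0
time: 13.95
tool_pos: [0.4277, -0.1913, 0.0997]
tool_rot: [0.0, 0.851, 0.526, 0.0]
contact_force: [1.4, 0.2, 0.3]
gripper_width: 0.597
grasp_force: 0.0
t 13.95 p [ 0.4277 -0.1913  0.0997] psi -0.4634 tilt [0. 0.] w 0.597 gf 0.0 F [1.4 0.2 0.3]
shift [-0.0001 -0.0008  0.0777] 0.078 turn -0.0 j [-0.58 -0.19  2.1   0.    1.23 -0.12]
```

View pics/m5.png

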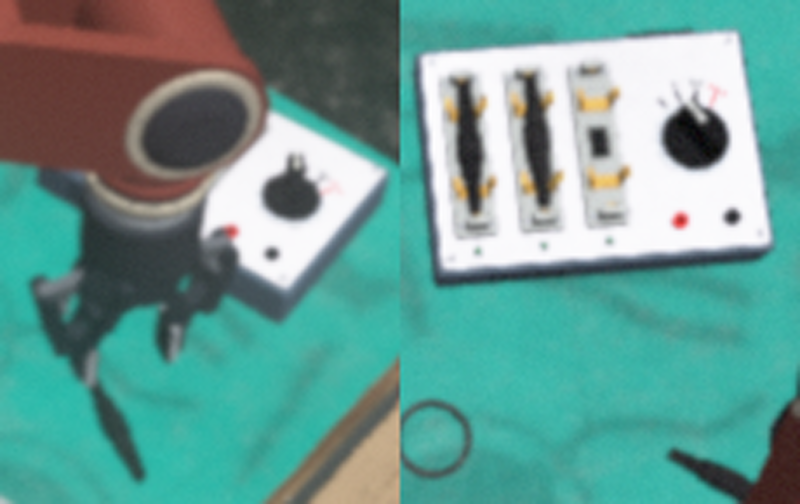

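The connector in nest 2 (top view) lies between its clips just as the one in nest 1 does. Nest 3 is empty and the gripper straddles connector b, so I'll grasp b.

```bash
echo '{"jaw":[0.6, 0.6, 0.6, 0.6], "dx":[0, 0, 0, 0], "dy":[0, 0, 0, 0], "dz":[0.045, 0.025, 0.0077, 0], "wx":[0, 0, 0, 0], "wy":[0, 0, 0, 0], "wz":[0, 0, 0, 0]}' | python3 shift.py
echo '{"jaw":[0, 0, 0, 0], "dx":[0, 0, 0, 0], "dy":[0, 0, 0, 0], "dz":[0, 0, 0, 0], "wx":[0, 0, 0, 0], "wy":[0, 0, 0, 0], "wz":[0, 0, 0, 0]}' | python3 shift.py
echo '{"jaw":[0, 0, 0, 0, 0], "dx":[0, 0, 0, 0, 0], "dy":[0, 0, 0, 0, 0], "dz":[-0.05, -0.06, -0.02, 0, 0], "wx":[0, 0, 0, 0, 0], "wy":[0, 0, 0, 0, 0], "wz":[0, 0, 0, 0, 0]}' | python3 shift.py
python3 -c "
from h import *
go([.6525,-.099,.115],-1.481)"
```

```text
time: 14.55
tool_pos: [0.4274, -0.1911, 0.0216]
tool_rot: [-0.001, 0.85, 0.527, -0.0]
contact_force: [0.1, -0.4, 0.6]
gripper_width: 0.601
grasp_force: 0.0
time: 15.05
tool_pos: [0.4283, -0.1917, 0.0229]
tool_rot: [0.001, 0.85, 0.527, 0.0]
contact_force: [-1.7, 0.3, 6.4]
gripper_width: 0.183
grasp_force: 58.8
time: 15.68
tool_pos: [0.4265, -0.1905, 0.1497]
tool_rot: [-0.002, 0.85, 0.527, -0.001]
contact_force: [-0.3, 0.0, -1.0]
gripper_width: 0.185
grasp_force: 59.0
t 15.675 p [ 0.4265 -0.1905  0.1497] psi -0.4611 tilt [-0.003  0.002] w 0.185 gf 59.0 F [-0.3  0.  -1. ]
shift [0.1825 0.1618 0.0342] 0.246 turn 1.02 j [-0.58 -0.25  2.07  0.    1.33 -0.12]
```

```bash
echo '{"jaw":[0, 0, 0, 0, 0], "dx":[0, 0, 0, 0, 0], "dy":[0, 0, 0, 0, 0], "dz":[0, 0, 0, 0, 0], "wx":[0, 0, 0, 0, 0], "wy":[0, 0, 0, 0, 0], "wz":[0.188, 0.188, 0.188, 0.188, 0.188]}' | python3 shift.py
echo '{"jaw":[0, 0, 0, 0, 0], "dx":[0, 0, 0, 0, 0], "dy":[0, 0, 0, 0, 0], "dz":[0, 0, 0, 0, 0], "wx":[0, 0, 0, 0, 0], "wy":[0, 0, 0, 0, 0], "wz":[0.188, 0.188, 0.188, 0.188, 0.188]}' | python3 shift.py
echo '{"jaw":[0, 0], "dx":[0, 0], "dy":[0, 0], "dz":[0, 0], "wx":[0, 0], "wy":[0, 0], "wz":[0, 0]}' | python3 shift.py
python3 - <<'E'
from h import *
go([.6525,-.099,.115],-1.481)
cv2.imwrite('pics/scene6.png',grab_frame('scene')[:,:,::-1])
s,p,r=st(); M=r.as_matrix(); q=proj('scene',p+M[:,2]*.015)[0]
for f,qq in(('pics/scene4.png',proj('scene',[.4345,-.1956,.128])[0]),('pics/scene6.png',q)):
    I=cv2.imread(f).max(2).astype(int); y=int(round(qq[1]+1)); x=int(round(qq[0]))
    print(f,qq)
    for yy in range(y-1,y+3):
        row=I[yy]; c=np.nonzero(row[x-40:x+40]<110)[0]+x-40; print(yy,c.min(),c.max(),c.mean().round(2),len(c))
E
```

```text
time: 16.3
tool_pos: [0.4262, -0.1903, 0.1487]
tool_rot: [-0.002, 0.997, 0.083, -0.002]
contact_force: [0.3, -0.2, -0.8]
gripper_width: 0.184
grasp_force: 59.0
time: 16.92
tool_pos: [0.4262, -0.1903, 0.1487]
tool_rot: [-0.001, 0.927, -0.376, -0.003]
contact_force: [-0.6, 0.2, 0.4]
gripper_width: 0.184
grasp_force: 59.0
time: 17.18
tool_pos: [0.4268, -0.1907, 0.15]
tool_rot: [-0.0, 0.928, -0.372, -0.002]
contact_force: [-0.2, -1.4, 0.1]
gripper_width: 0.186
grasp_force: 59.0
t 17.175 p [ 0.4268 -0.1907  0.15  ] psi -2.3334 tilt [-0.003  0.002] w 0.186 gf 59.0 F [-0.2 -1.4  0.1]
shift [ 0.1    -0.2223  0.0346] 0.246 turn -0.852 j [-0.58 -0.25  2.07  0.    1.33  1.75]
pics/scene4.png [304.63256167 246.14088821]
246 287 344 307.83 41
247 287 325 306.0 39
248 287 325 306.0 39
249 290 319 304.71 28
pics/scene6.png [301.10740326 244.80699752]
245 283 322 302.5 40
246 283 322 302.5 40
247 283 318 300.62 34
248 292 311 301.83 18
```

```bash
echo '{"jaw":[0, 0, 0, 0, 0], "dx":[0, 0, 0, 0, 0], "dy":[0, 0, 0, 0, 0], "dz":[0, 0, 0, 0, 0], "wx":[0, 0, 0, 0, 0], "wy":[0, 0, 0, 0, 0], "wz":[-0.17, -0.17, -0.17, -0.17, -0.17]}' | python3 shift.py
echo '{"jaw":[0, 0], "dx":[0, 0], "dy":[0, 0], "dz":[0, 0], "wx":[0, 0], "wy":[0, 0], "wz":[0, 0]}' | python3 shift.py
python3 -c "
from h import *
go([.653,-.0990,.11],-1.481)"
```

```text
time: 17.85
tool_pos: [0.4273, -0.191, 0.1511]
tool_rot: [-0.0, 0.999, 0.046, -0.001]
contact_force: [-0.6, 0.0, -0.2]
gripper_width: 0.188
grasp_force: 59.0
time: 18.1
tool_pos: [0.4273, -0.1911, 0.1512]
tool_rot: [-0.0, 0.999, 0.042, -0.0]
contact_force: [0.8, -0.4, -0.1]
gripper_width: 0.186
grasp_force: 59.0
t 18.1 p [ 0.4273 -0.1911  0.1512] psi -1.4877 tilt [-0.001  0.001] w 0.186 gf 59.0 F [ 0.8 -0.4 -0.1]
shift [ 0.2326 -0.073   0.0411] 0.247 turn -0.007 j [-0.58 -0.25  2.07  0.    1.33  0.91]
```

```bash
echo '{"jaw":[0, 0, 0, 0, 0], "dx":[0.0465, 0.0465, 0.0465, 0.0465, 0.0466], "dy":[-0.0146, -0.0146, -0.0146, -0.0146, -0.0146], "dz":[0, 0, 0, 0, 0], "wx":[0, 0, 0, 0, 0], "wy":[0, 0, 0, 0, 0], "wz":[0, 0, 0, 0, -0.007]}' | python3 shift.py
echo '{"jaw":[0, 0, 0, 0], "dx":[0, 0, 0, 0], "dy":[0, 0, 0, 0], "dz":[0.041, 0, 0, 0], "wx":[0, 0, 0, 0], "wy":[0, 0, 0, 0], "wz":[0, 0, 0, 0]}' | python3 shift.py
python3 -c "
from h import *
go([.653,-.0990,.09],-1.481)"
```

```text
time: 18.73
tool_pos: [0.6544, -0.0979, 0.1509]
tool_rot: [-0.0, 0.999, 0.045, -0.001]
contact_force: [-0.4, -0.5, 0.2]
gripper_width: 0.187
grasp_force: 59.0
time: 19.23
tool_pos: [0.6536, -0.0993, 0.1124]
tool_rot: [0.0, 0.999, 0.045, 0.001]
contact_force: [0.4, -0.0, -0.1]
gripper_width: 0.186
grasp_force: 59.0
t 19.225 p [ 0.6536 -0.0993  0.1124] psi -1.4799 tilt [ 0.002 -0.   ] w 0.186 gf 59.0 F [ 0.4 -0.  -0.1]
shift [-0.0007 -0.0003  0.0224] 0.022 turn 0.001 j [-0.26  0.25  1.63  0.    1.26  1.22]
```

```bash
echo '{"jaw":[0, 0, 0, 0, 0], "dx":[-0.0007, 0, 0, 0, 0], "dy":[0, 0, 0, 0, 0], "dz":[0.012, 0.011, 0.003, 0, 0], "wx":[0, 0, 0, 0, 0], "wy":[0, 0, 0, 0, 0], "wz":[0, 0, 0, 0, 0]}' | python3 shift.py
echo '{"jaw":[0, 0], "dx":[0, 0], "dy":[0, 0], "dz":[0.002, 0], "wx":[0, 0], "wy":[0, 0], "wz":[0, 0]}' | python3 shift.py
echo '{"jaw":[0, 0], "dx":[0, 0], "dy":[0, 0], "dz":[0.002, 0], "wx":[0, 0], "wy":[0, 0], "wz":[0, 0]}' | python3 shift.py
```

```text
time: 19.85
tool_pos: [0.6524, -0.0987, 0.0845]
tool_rot: [-0.0, 0.999, 0.046, -0.0]
contact_force: [0.5, -0.1, -0.1]
gripper_width: 0.189
grasp_force: 59.0
time: 20.1
tool_pos: [0.6522, -0.0987, 0.0822]
tool_rot: [-0.0, 0.999, 0.046, -0.0]
contact_force: [0.4, 0.0, -1.3]
gripper_width: 0.187
grasp_force: 59.0
time: 20.35
tool_pos: [0.6525, -0.0987, 0.0809]
tool_rot: [-0.0, 0.999, 0.046, -0.0]
contact_force: [-0.7, -0.3, 4.1]
gripper_width: 0.189
grasp_force: 59.4
```

```bash
echo '{"jaw":[0, 0.36, 0.36, 0.36, 0.36], "dx":[0, 0, 0, 0, 0], "dy":[0, 0, 0, 0, 0], "dz":[0.001, 0, 0, -0.01, -0.05], "wx":[0, 0, 0, 0, 0], "wy":[0, 0, 0, 0, 0], "wz":[0, 0, 0, 0, 0]}' | python3 shift.py
echo '{"jaw":[0.4, 0.4, 0.4, 0.4, 0.4], "dx":[0, -0.055, -0.055, -0.055, -0.055], "dy":[0, 0, 0, 0, 0], "dz":[-0.03, 0, 0, 0, 0], "wx":[0, 0, 0, 0, 0], "wy":[0, 0, 0, 0, 0], "wz":[0, 0, 0, 0, 0]}' | python3 shift.py
python3 -c "
from h import *
go([.6601,-.1666,.12],.09+.57-np.pi/2)
for n in('top','scene'):cv2.imwrite(f'pics/{n}7.png',grab_frame(n)[:,:,::-1])
S=cv2.imread('pics/scene7.png')[160:245,265:380];T=cv2.imread('pics/top7.png')[110:195,265:380]
cv2.imwrite('pics/m7.png',cv2.resize(np.vstack([S,T])[:,:],(406*1,600),interpolation=cv2.INTER_CUBIC))
cv2.imwrite('pics/m7.png',cv2.resize(np.hstack([S,T]),(800,296),interpolation=cv2.INTER_CUBIC))
"
```

```text
time: 20.98
tool_pos: [0.6494, -0.098, 0.1354]
tool_rot: [-0.002, 0.999, 0.046, -0.005]
contact_force: [0.5, -0.3, 0.8]
gripper_width: 0.36
grasp_force: 0.0
time: 21.6
tool_pos: [0.4318, -0.119, 0.1699]
tool_rot: [-0.0, 0.999, 0.046, -0.0]
contact_force: [-0.5, -0.7, 2.0]
gripper_width: 0.399
grasp_force: 0.0
t 21.6 p [ 0.4318 -0.119   0.1699] psi -1.4786 tilt [-0.  0.] w 0.399 gf 0.0 F [-0.5 -0.7  2. ]
shift [0.223  0.0684 0.0499] 0.239 turn -0.568 j [-0.44 -0.33  2.09 -0.    1.38  1.04]
```

View pics/m7.png

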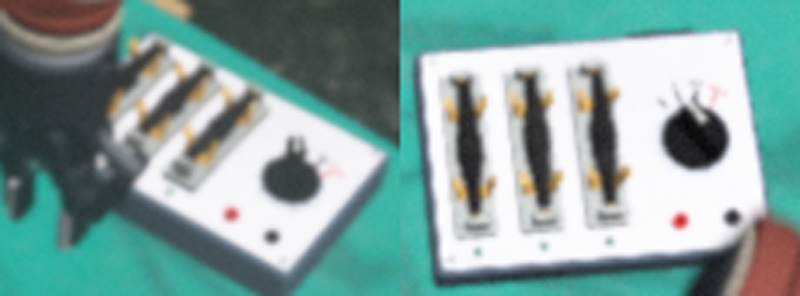

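Both views show all three connectors side by side between their clips, with the dial free at (695,138) in the crop. Now the dial.

```bash
echo '{"jaw":[0.45, 0.45, 0.45, 0.45, 0.45], "dx":[0.0445, 0.0445, 0.0445, 0.0445, 0.0445], "dy":[0.0137, 0.0137, 0.0137, 0.0137, 0.0137], "dz":[0, 0, 0, 0, 0], "wx":[0, 0, 0, 0, 0], "wy":[0, 0, 0, 0, 0], "wz":[0, 0, 0, 0, 0]}' | python3 shift.py
echo '{"jaw":[0.45, 0.45, 0.45, 0.45, 0.45], "dx":[0, 0, 0, 0, 0], "dy":[0, 0, 0, 0, 0], "dz":[0.02, 0.02, 0, 0, 0], "wx":[0, 0, 0, 0, 0], "wy":[0, 0, 0, 0, 0], "wz":[-0.18, -0.18, -0.18, -0.028, 0]}' | python3 shift.py
python3 -c "
from h import *
f=lambda u,o:(np.array(u,float)+.5)/7-.5+np.array(o)
print(onz('top',[f((595,255),(265,113))-[-1.575,-1.18]],.055),onz('scene',[f((553,325),(270,165))-[.49,.86]],.052))
go([.6601,-.1666,.0765],.66-np.pi/2)"
```

```text
time: 22.32
tool_pos: [0.6634, -0.167, 0.1696]
tool_rot: [-0.0, 0.999, 0.046, 0.0]
contact_force: [0.2, -0.7, -0.2]
gripper_width: 0.447
grasp_force: 0.0
time: 22.95
tool_pos: [0.6617, -0.1668, 0.1299]
tool_rot: [-0.0, 0.946, 0.323, 0.0]
contact_force: [-0.1, 0.2, 0.1]
gripper_width: 0.453
grasp_force: 0.0
[[ 0.6597436  -0.16636371  0.055     ]] [[ 0.66228405 -0.16576322  0.052     ]]
t 22.95 p [ 0.6617 -0.1668  0.1299] psi -0.9131 tilt [0. 0.] w 0.453 gf 0.0 F [-0.1  0.2  0.1]
shift [-0.0011 -0.0011  0.0534] 0.053 turn -0.002 j [-0.36  0.28  1.57  0.    1.3   0.56]
```

```bash
echo '{"jaw":[0.45, 0.45, 0.45, 0.45], "dx":[-0.0005, 0, 0, 0], "dy":[-0.001, 0, 0, 0], "dz":[0.03, 0.022, 0, 0], "wx":[0, 0, 0, 0], "wy":[0, 0, 0, 0], "wz":[0, 0, 0, 0]}' | python3 shift.py
echo '{"jaw":[0, 0, 0], "dx":[0, 0, 0], "dy":[0, 0, 0], "dz":[0, 0, 0], "wx":[0, 0, 0], "wy":[0, 0, 0], "wz":[0, 0, 0]}' | python3 shift.py
python3 -c "
from h import *
go([.6605,-.1664,.0765],.66-np.pi/2)"
```

```text
time: 23.45
tool_pos: [0.6605, -0.1663, 0.0779]
tool_rot: [-0.0, 0.946, 0.324, 0.0]
contact_force: [0.2, -0.3, 0.9]
gripper_width: 0.45
grasp_force: 0.0
time: 23.82
tool_pos: [0.6605, -0.166, 0.0789]
tool_rot: [-0.0, 0.946, 0.324, 0.0]
contact_force: [-2.9, 3.0, 5.4]
gripper_width: 0.139
grasp_force: 60.0
t 23.825 p [ 0.6605 -0.166   0.0789] psi -0.9107 tilt [0.    0.001] w 0.139 gf 60.0 F [-2.9  3.   5.4]
shift [-0.0002  0.0003  0.0024] 0.002 turn 0.0 j [-0.36  0.33  1.6   0.    1.22  0.55]
```

```bash
echo '{"jaw":[0, 0, 0, 0, 0], "dx":[0, 0, 0, 0, 0], "dy":[0, 0, 0, 0, 0], "dz":[0, 0, 0, 0, 0], "wx":[0, 0, 0, 0, 0], "wy":[0, 0, 0, 0, 0], "wz":[0.12, 0.12, 0.12, 0.12, 0.12]}' | python3 shift.py
echo '{"jaw":[0, 0, 0, 0, 0], "dx":[0, 0, 0, 0, 0], "dy":[0, 0, 0, 0, 0], "dz":[0, 0, 0, 0, 0], "wx":[0, 0, 0, 0, 0], "wy":[0, 0, 0, 0, 0], "wz":[0.12, 0.12, 0.12, 0.12, 0.07]}' | python3 shift.py
echo '{"jaw":[0, 0], "dx":[0, 0], "dy":[0, 0], "dz":[0, 0], "wx":[0, 0], "wy":[0, 0], "wz":[0, 0]}' | python3 shift.py
python3 -c "
from h import *
go([.6605,-.1664,.0765],.66-np.pi/2); print(telemetry.state()['ft_torque'])
for n in('top','scene'):cv2.imwrite(f'pics/{n}8.png',grab_frame(n)[:,:,::-1])
S=cv2.imread('pics/scene8.png')[140:240,265:385];T=cv2.imread('pics/top8.png')[100:200,265:385]
cv2.imwrite('pics/m8.png',cv2.resize(np.hstack([S,T]),(800,333),interpolation=cv2.INTER_CUBIC))
"
```

```text
time: 24.45
tool_pos: [0.6601, -0.1652, 0.0789]
tool_rot: [-0.001, 1.0, 0.028, -0.0]
contact_force: [-4.0, 5.4, 7.2]
gripper_width: 0.139
grasp_force: 60.2
time: 25.08
tool_pos: [0.6603, -0.1643, 0.0789]
tool_rot: [-0.002, 0.97, -0.243, -0.001]
contact_force: [-3.1, 8.1, 7.5]
gripper_width: 0.141
grasp_force: 60.3
time: 25.32
tool_pos: [0.6603, -0.1643, 0.0789]
tool_rot: [-0.002, 0.97, -0.242, -0.001]
contact_force: [-3.0, 7.6, 8.4]
gripper_width: 0.138
grasp_force: 60.3
t 25.325 p [ 0.6603 -0.1643  0.0789] psi -2.0601 tilt [-0.001  0.004] w 0.138 gf 60.3 F [-3.   7.6  8.4]
shift [0.0012 0.0017 0.0024] 0.003 turn -1.149 j [-0.35  0.33  1.6   0.    1.22  1.7 ]
[1.10460984 0.67071513 0.14522936]
```

View pics/m8.png

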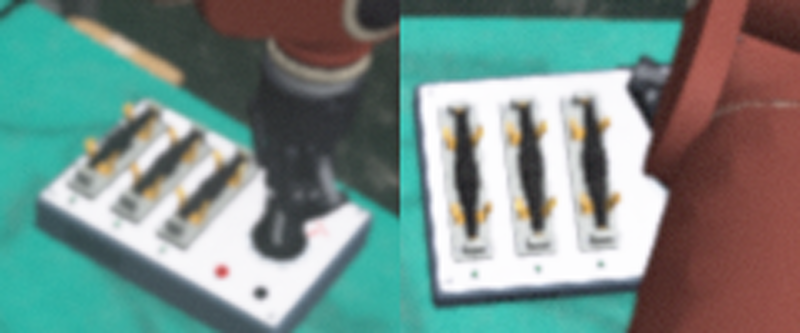

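The row is complete in both views and the dial grip is turned about 1.15 rad, with a moment of about 0.145 N m. That matches the spring at the third click. I'll probe slightly further to confirm it's in the click.

```bash
for i in 1; do python3 -c "
from h import *
print(telemetry.state()['ft_torque'])"; done
echo '{"jaw":[0, 0, 0], "dx":[0, 0, 0], "dy":[0, 0, 0], "dz":[0, 0, 0], "wx":[0, 0, 0], "wy":[0, 0, 0], "wz":[0.02, 0, 0]}' | python3 shift.py
python3 -c "
from h import *
go([.6605,-.1664,.0765],.66-np.pi/2); print(telemetry.state()['ft_torque'])"
echo '{"jaw":[0, 0, 0], "dx":[0, 0, 0], "dy":[0, 0, 0], "dz":[0, 0, 0], "wx":[0, 0, 0], "wy":[0, 0, 0], "wz":[0.02, 0, 0]}' | python3 shift.py
python3 -c "
from h import *
go([.6605,-.1664,.0765],.66-np.pi/2); print(telemetry.state()['ft_torque'])"
```

```text
[1.12433606 0.65273834 0.15896753]
time: 25.8
tool_pos: [0.6603, -0.1643, 0.0789]
tool_rot: [-0.002, 0.968, -0.252, -0.001]
contact_force: [-3.2, 7.3, 7.2]
gripper_width: 0.136
grasp_force: 60.3
t 25.8 p [ 0.6603 -0.1643  0.0789] psi -2.0801 tilt [-0.001  0.004] w 0.136 gf 60.3 F [-3.2  7.3  7.2]
shift [0.0012 0.0018 0.0024] 0.003 turn -1.169 j [-0.35  0.33  1.6   0.    1.22  1.72]
[1.02664678 0.65117118 0.19427487]
time: 26.18
tool_pos: [0.6603, -0.1643, 0.0789]
tool_rot: [-0.002, 0.965, -0.261, -0.001]
contact_force: [-3.6, 7.8, 7.3]
gripper_width: 0.137
grasp_force: 60.3
t 26.175 p [ 0.6603 -0.1643  0.0789] psi -2.0999 tilt [-0.001  0.004] w 0.137 gf 60.3 F [-3.6  7.8  7.3]
shift [0.0012 0.0017 0.0023] 0.003 turn -1.189 j [-0.35  0.33  1.6   0.    1.22  1.74]
[1.10595506 0.66153704 0.18209479]
```

```bash
echo '{"jaw":[0, 0, 0], "dx":[0, 0, 0], "dy":[0, 0, 0], "dz":[0, 0, 0], "wx":[0, 0, 0], "wy":[0, 0, 0], "wz":[-0.025, 0, 0]}' | python3 shift.py
python3 -c "
from h import *
go([.6605,-.1664,.0765],.66-np.pi/2); print(telemetry.state()['ft_torque'])
print(manip.job_done())"
```

```text
time: 26.55
tool_pos: [0.6603, -0.1643, 0.0789]
tool_rot: [-0.002, 0.968, -0.249, -0.001]
contact_force: [-3.6, 7.7, 7.6]
gripper_width: 0.137
grasp_force: 60.3
t 26.55 p [ 0.6603 -0.1643  0.0789] psi -2.075 tilt [-0.001  0.004] w 0.137 gf 60.3 F [-3.6  7.7  7.6]
shift [0.0012 0.0017 0.0024] 0.003 turn -1.164 j [-0.35  0.33  1.6   0.    1.22  1.72]
[1.08734579 0.57916011 0.17046637]
the job is handed in; nothing more can be done
None
```

Both connectors are in their nests with the row complete, and I handed the job in at 26.6 s with the gripper still holding the dial at the third click (gripper turned about 1.16 rad); no verdict was returned.

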